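# Close the nozzle drawer, bring the domed jar to the front and hold the carousel

## Robot

A 6-joint arm with a two-finger parallel gripper is mounted at the origin on the work surface. World frame = base frame: x ahead of the robot, y to its left, z up, the work surface at z = 0. Lengths are in mm, angles in rad, forces in N, time in s.
With the tool pointing down it reaches from about 325 to 925 mm from the base axis. Payload 3.1 kg.
Tool frame: the origin (TCP) lies midway between the tips of the shut fingers; the grasp point (between the pads) lies 19 mm behind it (robot.pinch_z is the distance from the TCP to the grasp point, in mm); z points along the fingers, x is the direction in which the jaws open and shut, and the axes are right-handed (so a half turn about z gives the same grasp; the last joint's range is limited). The gripper opens to 85 mm and grips with 20 to 120 N. Pads are 22 mm wide; open, the fingers measure 114 mm over their backs; the gripper's body (76 mm by 85 mm) begins 54 mm behind the grasp point. The pads swing forward as they close: fully open they stand 13 mm farther back than shut.
Start: joints at [-1.403, 0.217, 1.613, -0, 1.311, -0.112], TCP at [172.623, -600.7, 231.3] pointing down, gripper open.
Joint ranges: [-2.75, 2.75], [-0.78, 2.1], [0.31, 2.55], [-1.13, 4.27], [0.13, 2.63], [-2.58, 2.58]. Speed limits (rad/s): [2.79, 2.79, 3.14, 3.14, 3.14, 3.14].

## Interface

Orientations are given as a rotation vector (axis times angle).
In Python, from bench import robot, eyes, order gives the robot as it stands. The module is installed in compiled form; this text tells all that it offers.
- The arm moves only by the shell command python3 -m jog 'ROWS'. ROWS is JSON, a list of rows, each an object of numbers: "tx", "ty", "tz": the shift along the tool's x, y, z in mm; "spin": the turn about the tool's z in rad; "hand": the opening, from -1 (shut) to 1 (fully open). In form: [{"tx": .., "ty": .., "tz": .., "spin": .., "hand": ..}, ...]. A call has 1 to 10 rows; each row is the pose to reach, as a shift and turn from the pose commanded when the call began, along the tool's axes at that moment; what a row does not reach only later rows make up. A row lasts 1/10 s, in which the tool goes at most 50 mm and 8.59 degrees, less where a joint would pass 70% of its speed; a pose out of reach is approached as far as the arm can. A call with a gripper value outside its range is refused whole. The fingers move at their own pace and stop on an object; the grip force is fixed at half the most. Time passes only in rows, so rows that repeat a pose let the fingers close. It gives the time, the measured TCP pose, the force and the opening at its end, in the units of the state.
- robot.state(): the state, without advancing time (a new reading comes with each control period).
- eyes.camera(name): name is "scene" or "top"; returns a dict with "image" (480x640x3 uint8, red, green, blue), "K" (3x3 intrinsics, pixels), "eye" and "rotation" of the camera in the world. Camera axes: x right, y up, looking along -z (the intrinsics and any distortion apply to the point x, -y, -z); pixel columns grow to the right and rows downward; lengths in mm; the calibration is good to about 2 mm. A picture is of the moment at which its call begins. There is no depth.
- order.finish_job(): hands the job in, once; it reports no verdict.
The state is a dict: "time_s": time; "joint_pos": joint angles; "joint_velocities": joint speeds; "joint_efforts": joint torques, N m; "position": TCP position; "tcp_rot": TCP orientation; "force": force on the tool from outside, world axes, zero at the start; "torque": the same for the moment, N m; "width": finger opening in mm.
Only numpy, scipy, OpenCV 4.12 (cv2) and the standard library are available. Lean on these libraries where they do the work, as an engineer would, in place of code of your own. Each camera call takes 0.05 s, during which the arm holds its last target.

## Task

At the decorating station, first push the open nozzle drawer fully home until it clicks in at its catch. Then turn the jar carousel on top until the jar with the domed, ball-knobbed lid stands squarely at the front, centred above the drawer's pull bar, and finish while still gripping the carousel firmly by its arch handle so that it stays still for a colleague to open that jar. Leave all jars standing in their places and do not disturb the other things on the bench.

Things in the scene. Friction and masses are not known exactly. Their poses are not given: they have to be found in the camera images.
- organiser: The decorating station's fixed beech base, 240 deep (x) x 250 wide (y) x 62 high (z) mm. Origin: centre of its underside on the bench, directly below the carousel's axis; its own -x points out of its front, the drawer side, which roughly faces the robot (yawed up to 0.3 rad). Mounted firmly; it does not move.
- drawer (a joint): Opening in m of the shallow drawer in the base, which slides out along the base's -x: 0 = fully home and latched, 0.04 to 0.08 at the start, at most 0.11. Sliding it takes about 1 N; a spring ball catch stops it about 11 mm open until pushed with 4 N or so, then from about 5 mm snaps it to 0, against a hard stop.
- drawer_pull (a point): Middle of the outer (front) face of the drawer's steel pull bar, 35 mm above the bench. The bar is 90 mm long along the base's y, 14 high, 8 thick, and its outer face stands 27 mm out from the 44 mm high drawer front, which is flush with the base's front when home. Its outer face is then 147 mm in front of the base's origin. Axes as the base's. Pushing at its middle from the front drives the drawer home.
- carousel: The revolving jar rack on the base: an aluminium disc 230 mm across and 10 thick, origin at the centre of its underside, 70 mm above the bench; z up is its axis of rotation. It turns endlessly either way on a light bearing (about 0.02 N m of friction) and coasts a little when let go. Five jars stand in wire hoops (24 mm high) around it, 72 degrees apart, centres 75 mm from the axis; a central post (16 mm thick) carries the handle. At the start no jar stands at the front.
- handle: The carousel's black plastic arch handle, fixed on top of its central post and turning with it. Origin: middle of its top bar, on the axis of rotation, 227 mm above the bench. The bar runs along the carousel's x: 72 mm long, 12 mm thick along the carousel's y, 14 mm high (its top at 234 mm); below it an opening 27 mm high. The thing to pinch from above across its thickness, and to turn and hold the carousel by.
- domed_jar: The jar wanted: white ceramic jar 55 mm across, with a domed steel lid with a ball knob on top, 101 mm tall in all. Loose, standing in one of the carousel's five hoops with 2 mm play. Origin: centre of its underside, 80 mm above the bench. Its place among the five varies.
- flat_jar1: Another of the carousel's jars: white ceramic, 55 mm across, plain flat steel lid, 74 mm tall. Loose in its hoop. Origin: centre of its underside.
- flat_jar2: Another of the carousel's jars: white ceramic, 55 mm across, plain flat steel lid, 74 mm tall. Loose in its hoop. Origin: centre of its underside.
- flat_jar3: Another of the carousel's jars: white ceramic, 55 mm across, plain flat steel lid, 74 mm tall. Loose in its hoop. Origin: centre of its underside.
- flat_jar4: Another of the carousel's jars: white ceramic, 55 mm across, plain flat steel lid, 74 mm tall. Loose in its hoop. Origin: centre of its underside.
- tin_a: Bystander: low brass tin 63 mm across, 36 tall, left of the drawer on the bench. Origin: centre of its underside.
- tin_b: Bystander: another such brass tin, standing by the left side of the base. Origin: centre of its underside.
- cutter: Bystander: round steel pastry cutter (open ring), 80 mm across, 35 tall, right of the drawer. Origin: centre of its underside.
- palette_knife: Bystander: palette knife 240 mm long, lying along the base's right side. Origin: its middle.
- colour_bottle: Bystander: white bottle 44 mm across, 115 tall, standing left of the base. Origin: centre of its underside.
- beaker: Bystander: clear plastic beaker 80 mm across, 100 tall, to the robot's left. Origin: centre of its underside.
There are look-alikes about, which are no part of the job. Leave any green look-alike of the flat_jar3 alone. Leave any green look-alike of the domed_jar alone.

How it is judged:
By the outcome, as a careful person would: the job done as asked, in the order asked, and still so for the second after the job is handed in, while the arm keeps its last pose, push and grip.
It also fails if it takes over 51 s, if anything falls off the work surface, if the arm or the gripper's body presses on something with over 40 N, if the wrist force passes 120 N, or if a joint passes its speed limit or range.

## Working session

There is one attempt and no reset: what is moved stays moved. The work goes in short steps, Python scripts to look and compute and a shell command to move; the robot and the scene stay as the last step left them, time stands still between calls to the robot, and variables do not carry over. Pictures are saved under pics/ and viewed, and the job is handed in when it is done.

```bash
mkdir -p pics; cat > h.py <<'E'
import numpy as np, cv2
from bench import robot, eyes, order
def shot(name,fn):
    c=eyes.camera(name); cv2.imwrite('pics/'+fn,cv2.cvtColor(c['image'],cv2.COLOR_RGB2BGR)); np.savez('pics/'+fn+'.npz',**{k:v for k,v in c.items()}); return c
def ray(c,u,v):
    K=np.array(c['K']);d=np.linalg.inv(K)@[u,v,1.]; d=np.array(c['rotation'])@[d[0],-d[1],-d[2]]
    return np.array(c['eye'],float),d/np.linalg.norm(d)
def plane(c,u,v,z):
    e,d=ray(c,u,v); return e+d*(z-e[2])/d[2]
def proj(c,p):
    q=np.array(c['rotation']).T@(np.array(p,float)-c['eye']); w=np.array(c['K'])@[q[0],-q[1],-q[2]]; return w[:2]/w[2]
def tri(c1,p1,c2,p2):
    e1,d1=ray(c1,*p1);e2,d2=ray(c2,*p2)
    t=np.linalg.lstsq(np.c_[d1,-d2],e2-e1,rcond=None)[0]
    a=e1+t[0]*d1;b=e2+t[1]*d2; return (a+b)/2,np.linalg.norm(a-b)
E
python3 - <<'E'
from h import *
for n in('scene','top'):
    c=shot(n,n+'0.png'); print({k:np.round(v,3).tolist() for k,v in c.items() if k!='image'})
s=robot.state();print(s)
E
```

```text
{'K': [[487.638, 0.0, 311.661], [0.0, 487.638, 246.018], [0.0, 0.0, 1.0]], 'eye': [1162.834, -306.983, 958.672], 'rotation': [0.663, 0.345, 0.924]}
{'K': [[455.804, 0.0, 314.379], [0.0, 455.804, 244.992], [0.0, 0.0, 1.0]], 'eye': [422.27, 76.548, 917.305], 'rotation': [0.134, -0.142, -1.586]}
{'time_s': 0.1, 'joint_pos': array([-1.40320589e+00,  2.17686861e-01,  1.61481307e+00, -9.10321270e-07,
        1.31134282e+00, -1.12214697e-01]), 'joint_velocities': array([-2.55236759e-05, -2.09885663e-03, -2.38997974e-03, -2.26952236e-03,
       -1.02051319e-03, -1.91156609e-06]), 'joint_efforts': array([-8.11894661e-04, -3.98075187e+01, -3.04968274e+01, -2.41900580e-04,
        4.19573014e-03,  4.84298937e-06]), 'position': array([ 172.48920691, -599.93170844,  230.07325601]), 'tcp_rot': array([-2.50827423,  1.88903369,  0.00256714]), 'force': array([0.08100514, 0.51552375, 0.4236857 ]), 'torque': array([-0.01631185,  0.00179686,  0.05040993]), 'width': 85.53128143505437}
```

```bash
sed -i "s/^def shot/def R(c): return cv2.Rodrigues(np.array(c['rotation'],float))[0]\ndef shot/; s/np.array(c\['rotation'\])@/R(c)@/; s/np.array(c\['rotation'\]).T/R(c).T/" h.py; cat h.py | head -12; python3 -c "
from h import *
for n in ('scene','top'):
    c=np.load(f'pics/{n}0.png.npz'); print(R(c).round(2).tolist()); print(plane(c,320,240,0))"
```

```text
import numpy as np, cv2
from bench import robot, eyes, order
def R(c): return cv2.Rodrigues(np.array(c['rotation'],float))[0]
def shot(name,fn):
    c=eyes.camera(name); cv2.imwrite('pics/'+fn,cv2.cvtColor(c['image'],cv2.COLOR_RGB2BGR)); np.savez('pics/'+fn+'.npz',**{k:v for k,v in c.items()}); return c
def ray(c,u,v):
    K=np.array(c['K']);d=np.linalg.inv(K)@[u,v,1.]; d=R(c)@[d[0],-d[1],-d[2]]
    return np.array(c['eye'],float),d/np.linalg.norm(d)
def plane(c,u,v,z):
    e,d=ray(c,u,v); return e+d*(z-e[2])/d[2]
def proj(c,p):
    q=R(c).T@(np.array(p,float)-c['eye']); w=np.array(c['K'])@[q[0],-q[1],-q[2]]; return w[:2]/w[2]
[[0.57, -0.62, 0.54], [0.82, 0.43, -0.38], [0.0, 0.66, 0.75]]
[467.99504439 202.27431981   0.        ]
[[-0.02, 0.98, -0.17], [-1.0, -0.02, 0.01], [0.0, 0.17, 0.98]]
[594.79735847  58.60824178   0.        ]
```

View pics/scene0.png

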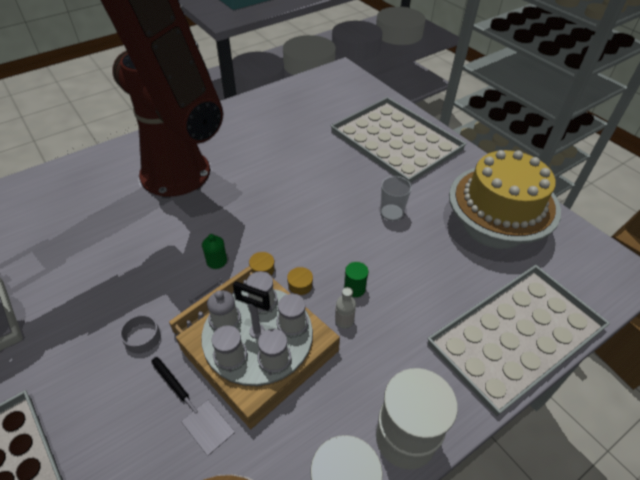

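View pics/top0.png

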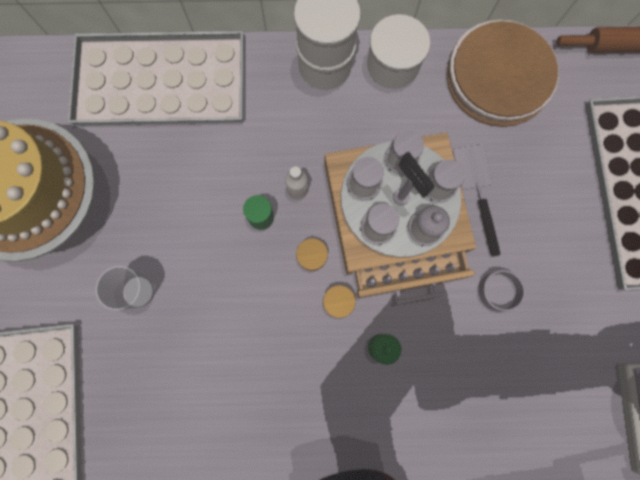

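```bash
python3 -c "
import cv2
a=cv2.imread('pics/scene0.png')[230:430,150:370];b=cv2.imread('pics/top0.png')[120:380,230:530]
cv2.imwrite('pics/c1.png',cv2.resize(cv2.convertScaleAbs(a,alpha=1.5),None,fx=3,fy=3,interpolation=2)[:600,:660]);cv2.imwrite('pics/c2.png',cv2.resize(cv2.convertScaleAbs(b,alpha=1.5),None,fx=2.3,fy=2.3,interpolation=2))"
```

```text
(no output)
```

View pics/c1.png

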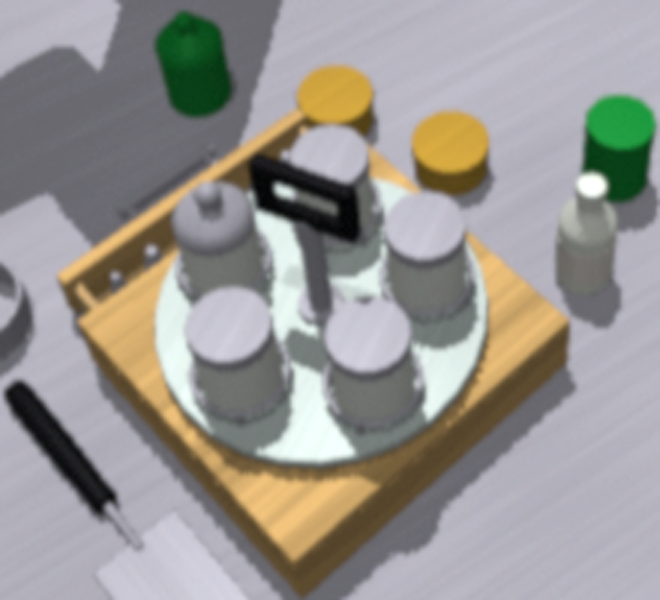

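View pics/c2.png

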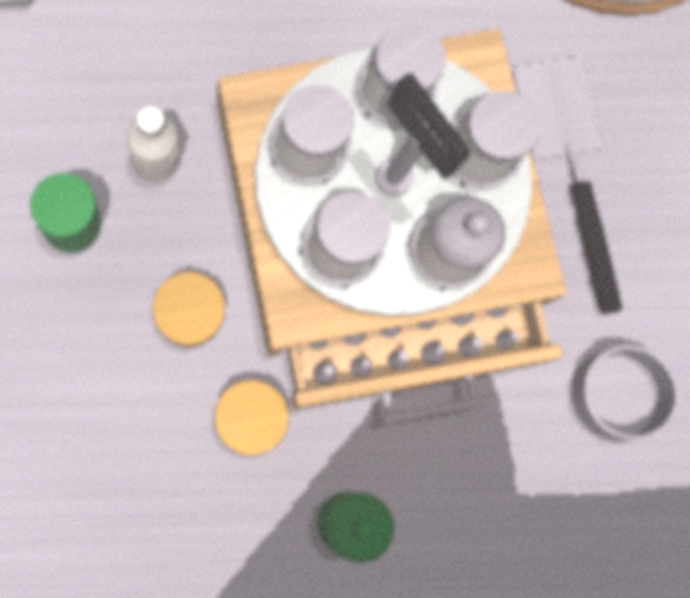

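```bash
python3 - <<'E'
from h import *
T=np.load('pics/top0.png.npz');S=np.load('pics/scene0.png.npz')
# base
P=[plane(T,u,v,62)[:2] for u,v in [(325.7,154.8),(447.4,133.9),(474.3,249.1),(348.3,272.2)]]
P=np.array(P);print('base corners',P.round(1).tolist(),'centre',P.mean(0),[np.linalg.norm(P[i]-P[(i+1)%4]).round(1) for i in range(4)])
d=(P[0]+P[1]-P[2]-P[3])/2; print('yaw x',np.arctan2(d[1],d[0])); e=(P[0]+P[3]-P[1]-P[2])/2; print('yaw y',np.arctan2(-e[0],e[1]))
# black handle
for n,c,(x0,y0,x1,y1) in (('T',T,(380,140,450,210)),('S',S,(225,270,280,315))):
    g=c['image'].max(2); m=np.zeros_like(g); m[y0:y1,x0:x1]=(g[y0:y1,x0:x1]<60)*255
    n_,l,st,ce=cv2.connectedComponentsWithStats(m); k=1+np.argmax(st[1:,4]); print(n,st[k],ce[k])
    r=cv2.minAreaRect(cv2.findNonZero((l==k).astype(np.uint8))); print(cv2.boxPoints(r).round(1).tolist(),r)
E
python3 -c "
import cv2
a=cv2.imread('pics/scene0.png')[180:340,180:360];b=cv2.imread('pics/top0.png')[260:320,340:480];c=cv2.imread('pics/top0.png')[130:250,330:480]
z=cv2.imread('pics/scene0.png')[260:330,165:300]
cv2.imwrite('pics/d1.png',cv2.resize(cv2.convertScaleAbs(b,alpha=2),None,fx=5.5,fy=5.5,interpolation=0))
cv2.imwrite('pics/d2.png',cv2.resize(cv2.convertScaleAbs(z,alpha=1.5),None,fx=5.5,fy=5.5,interpolation=0))
cv2.imwrite('pics/d3.png',cv2.resize(cv2.convertScaleAbs(c,alpha=1.5),None,fx=5,fy=5,interpolation=0))"
```

```text
base corners [[754.1, 44.8], [793.4, -198.9], [559.8, -233.7], [520.3, 7.8]] centre [656.9049435  -94.99481819] [np.float64(246.8), np.float64(236.2), np.float64(244.7), np.float64(236.7)]
yaw x 0.15225606222724952
yaw y 0.16097983787857112
T [400 154  33  42 562] [415.31316726 174.53380783]
[[396.0, 161.3000030517578], [408.1000061035156, 152.1999969482422], [434.6000061035156, 187.5], [422.5, 196.60000610351562]] ((415.29998779296875, 174.39999389648438), (44.19999694824219, 15.199997901916504), 53.13010025024414)
S [231 280  41  35 702] [252.09259259 296.87037037]
[[225.5, 307.6000061035156], [232.5, 278.70001220703125], [276.0, 289.20001220703125], [269.0, 318.1000061035156]] ((250.7814178466797, 298.40155029296875), (44.76400375366211, 29.744503021240234), 13.626993179321289)
```

View pics/d1.png

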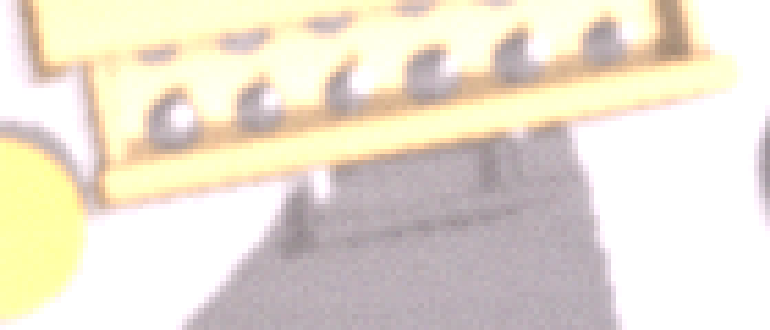

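View pics/d2.png

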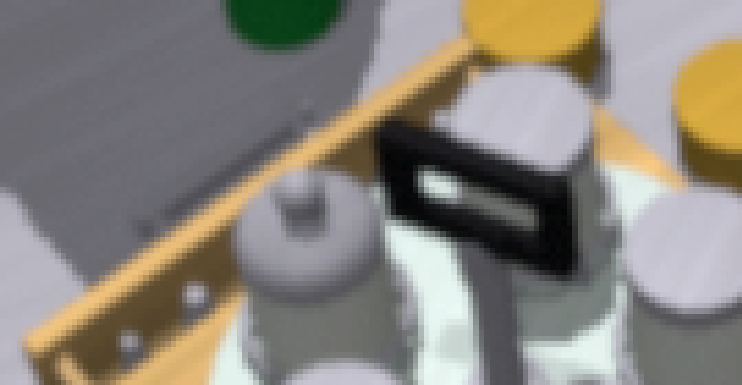

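View pics/d3.png

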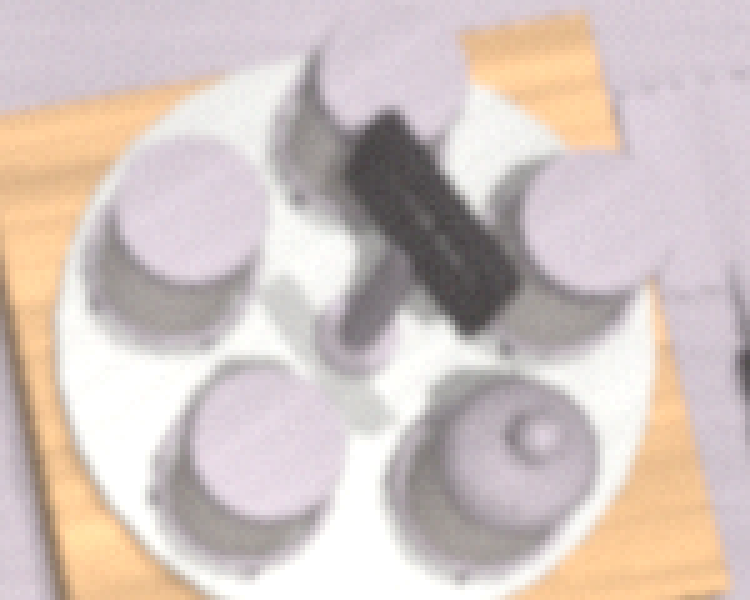

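```bash
python3 - <<'E'
from h import *
T=np.load('pics/top0.png.npz');S=np.load('pics/scene0.png.npz')
d3=lambda x,y:(x/5+330-.4,y/5+130-.4); d2=lambda x,y:(x/5.5+165-.4,y/5.5+260-.4); d1=lambda x,y:(x/5.5+340-.4,y/5.5+260-.4)
k=tri(T,d3(538,435),S,d2(297,180));print('knob',k)
# disc: white-mask boundary
pts=np.array([plane(T,*d3(x,y),80)[:2] for x,y in [(57,340),(62,280),(130,140),(80,450),(190,575),(655,340),(637,440),(200,85),(300,55)]])
A=np.c_[2*pts,np.ones(len(pts))];s=np.linalg.lstsq(A,(pts**2).sum(1),rcond=None)[0];print('disc',s[:2],np.sqrt(s[2]+s[0]**2+s[1]**2))
jar=[('TL',(193,208)),('TT',(393,70)),('TR',(595,222)),('BL',(267,440))]
ax=s[:2]
for n,p in jar:
    q=plane(T,*d3(*p),154)[:2]; print(n,q.round(1),np.degrees(np.arctan2(*(q-ax)[::-1])).round(1),np.linalg.norm(q-ax).round(1))
q=k[0][:2];print('dome',np.degrees(np.arctan2(*(q-ax)[::-1])),np.linalg.norm(q-ax))
q=plane(T,*d3(538,435),179)[:2];print('dome',q,np.degrees(np.arctan2(*(q-ax)[::-1])),np.linalg.norm(q-ax))
H=[plane(T,*d3(*p),234)[:2] for p in [(393,110),(520,283),(470,335),(345,165)]];H=np.array(H);print(H.round(1).tolist(),H.mean(0),[np.linalg.norm(H[i]-H[(i+1)%4]).round(1) for i in range(4)])
d=H[1]+H[2]-H[0]-H[3];print('handle dir deg',np.degrees(np.arctan2(d[1],d[0])))
print('handle end tri',tri(T,d3(393,110),S,d2(575,178)),tri(T,d3(520,283),S,d2(380,120)), tri(T,d3(495,305),S,d2(380,122)),tri(T,d3(369,138),S,d2(575,178)))
# pull bar ends front face z~42 (top front edge) 
a,b=plane(T,*d1(290,250),42),plane(T,*d1(525,205),42);print('bar lower edge@42',a,b,'len',np.linalg.norm(a-b))
a,b=plane(T,*d1(300,215),42),plane(T,*d1(540,178),42);print('bar upper edge@42',a,b,np.linalg.norm(a-b))
a,b=plane(T,*d1(108,180),44),plane(T,*d1(730,70),44);print('drawer front top',a,b,np.linalg.norm(a-b))
# scene: bar ends
a,b=plane(S,*d2(150,235),42),plane(S,*d2(305,115),42);print('scene bar',a,b,np.linalg.norm(a-b))
E
```

```text
knob (array([ 597.02154773, -135.22179494,  177.17196095]), np.float64(1.8300301337928178))
disc [661.67805737 -94.89839233] 113.82189063464459
TL [686.8 -25.5] 70.1 73.8
TT [736.5 -98.5] -2.7 75.0
TR [ 679.  -166.1] -76.3 73.3
BL [602.9 -47.6] 141.2 75.4
dome -148.05003621288537 76.20000680563903
dome [ 596.97888745 -133.86166358] -148.94271900131375 75.5256187980943
[[690.3, -79.4], [632.7, -115.8], [616.2, -99.2], [672.3, -63.2]] [652.87121848 -89.41180235] [np.float64(68.1), np.float64(23.4), np.float64(66.6), np.float64(24.1)]
handle dir deg -147.4973557754674
handle end tri (array([690.16050948, -75.89672181, 237.70996283]), np.float64(5.937628506369877)) (array([ 632.37190647, -114.78991827,  235.86100007]), np.float64(1.1394222578582283)) (array([ 627.34113092, -110.94821757,  226.48177262]), np.float64(2.958798289751118)) (array([684.22720681, -71.33243083, 227.555519  ]), np.float64(3.0295563713032765))
bar lower edge@42 [458.03162495 -75.67054774  42.        ] [ 471.93098211 -158.22624208   42.        ] len 83.71758954054496
bar upper edge@42 [470.02449365 -79.74874626  42.        ] [ 481.18514521 -164.07800361   42.        ] 85.06458598315743
drawer front top [483.32751435 -13.25763975  44.        ] [ 517.44022076 -232.69950924   44.        ] 222.07748832662497
scene bar [ 489.13989266 -169.2717082    42.        ] [469.97957516 -87.76273997  42.        ] 83.73069729053239
```

```bash
python3 - <<'E'
from h import *
T=np.load('pics/top0.png.npz')
S=np.load('pics/scene0.png.npz')
gj=plane(T,385,349,50);print('green dome',gj, tri(T,(384,346),S,(215,240)))
print('tinA',plane(T,340,301,36),'tinB',plane(T,312,254,36),'cutter',plane(T,502,290,35))
s=robot.state();Rt=cv2.Rodrigues(s['tcp_rot'])[0];print(Rt.round(3))
ax=np.array([659.5,-94.]);b=.157;f=-np.array([np.cos(b),np.sin(b)])
bar=ax+f*(147+50);print('bar mid~',bar)
for off in (200,260): print(off,ax+f*off)
E
```

```text
green dome [376.99720511 -56.61980373  50.        ] (array([383.90753902, -50.24077591,  81.92082309]), np.float64(0.15111669427742466))
tinA [468.00294137  23.51731071  36.        ] tinB [560.46196027  75.58135313  36.        ] cutter [ 482.98347421 -290.5812662    35.        ]
[[ 0.276 -0.961 -0.   ]
 [-0.961 -0.276  0.002]
 [-0.002 -0.    -1.   ]]
bar mid~ [ 464.92294343 -124.80209502]
200 [ 461.95984105 -125.27116246]
260 [ 402.69779336 -134.65251119]
```

```bash
python3 -m jog '[{"tx":-34,"ty":-35},{"tx":-68,"ty":-70},{"tx":-102,"ty":-105},{"tx":-136,"ty":-140},{"tx":-170,"ty":-175,"spin":0.03,"hand":-1},{"tx":-204,"ty":-210,"spin":0.06,"hand":-1},{"tx":-238,"ty":-245,"spin":0.09,"hand":-1},{"tx":-272,"ty":-280,"spin":0.122,"hand":-1},{"tx":-306,"ty":-315,"spin":0.122,"hand":-1},{"tx":-340,"ty":-350,"spin":0.122,"hand":-1}]'
```

```text
invalid input at $[0]: expected keys tx, ty, tz, spin, hand
```

```bash
python3 -m jog '[{"tx":-34,"ty":-35,"tz":0,"spin":0,"hand":1},{"tx":-68,"ty":-70,"tz":0,"spin":0,"hand":1},{"tx":-102,"ty":-105,"tz":0,"spin":0,"hand":-1},{"tx":-136,"ty":-140,"tz":0,"spin":0,"hand":-1},{"tx":-170,"ty":-175,"tz":0,"spin":0.03,"hand":-1},{"tx":-204,"ty":-210,"tz":0,"spin":0.06,"hand":-1},{"tx":-238,"ty":-245,"tz":0,"spin":0.09,"hand":-1},{"tx":-272,"ty":-280,"tz":0,"spin":0.122,"hand":-1},{"tx":-306,"ty":-315,"tz":0,"spin":0.122,"hand":-1},{"tx":-340,"ty":-350,"tz":0,"spin":0.122,"hand":-1}]'
```

```text
time_s: 1.1
position: [415.4, -175.3, 231.1]
tcp_rot: [-2.389, 2.04, -0.0]
force: [0.6, 0.4, 0.3]
width: 0.4
```

```bash
python3 -m jog '[{"tx":-20,"ty":-15,"tz":0,"spin":0,"hand":-1},{"tx":-40,"ty":-30,"tz":20,"spin":0,"hand":-1},{"tx":-40,"ty":-30,"tz":50,"spin":0,"hand":-1},{"tx":-40,"ty":-30,"tz":80,"spin":0,"hand":-1},{"tx":-40,"ty":-30,"tz":110,"spin":0,"hand":-1},{"tx":-40,"ty":-30,"tz":120,"spin":0,"hand":-1}]'; python3 -c "
from h import *
for n in('scene','top'):
    c=shot(n,n+'1.png')
    b=c['image'][200:400,150:400] if n=='scene' else c['image'][230:400,300:520]
    cv2.imwrite('pics/e_'+n+'.png',cv2.resize(cv2.convertScaleAbs(b[...,::-1],alpha=1.7),None,fx=3,fy=3,interpolation=2))
s=robot.state();print(s['position'],s['force'],proj(c,[465,-124,42]))"
```

```text
time_s: 1.7
position: [435.4, -131.5, 107.7]
tcp_rot: [2.388, -2.038, -0.011]
force: [-0.5, 0.2, 0.4]
width: -0.1
[ 436.65446191 -132.21397466  109.39966304] [-0.14682814 -0.26597714  0.18177814] [417.41225724 300.87316981]
```

View pics/e_scene.png

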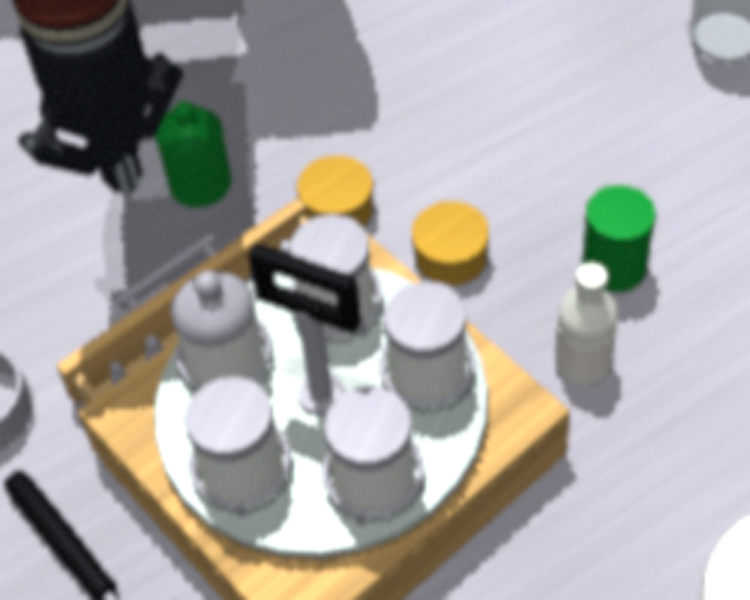

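View pics/e_top.png

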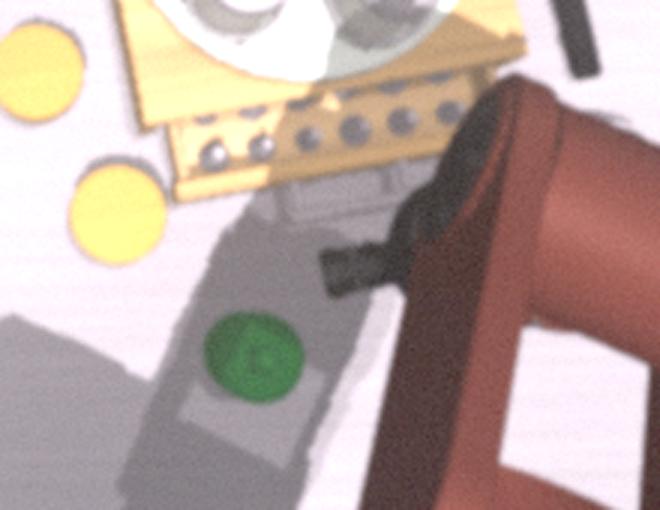

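```bash
python3 -m jog '[{"tx":0,"ty":0,"tz":25,"spin":0,"hand":-1},{"tx":0,"ty":0,"tz":50,"spin":0,"hand":-1},{"tx":0,"ty":0,"tz":70,"spin":0,"hand":-1},{"tx":0,"ty":0,"tz":76,"spin":0,"hand":-1},{"tx":0,"ty":0,"tz":76,"spin":0,"hand":-1}]'; python3 -m jog '[{"tx":0,"ty":-5,"tz":0,"spin":0,"hand":-1},{"tx":0,"ty":-10,"tz":0,"spin":0,"hand":-1},{"tx":0,"ty":-15,"tz":0,"spin":0,"hand":-1},{"tx":0,"ty":-20,"tz":0,"spin":0,"hand":-1},{"tx":0,"ty":-25,"tz":0,"spin":0,"hand":-1},{"tx":0,"ty":-30,"tz":0,"spin":0,"hand":-1}]';  python3 -c "
from h import *
c=shot('scene','scene2.png'); b=c['image'][200:400,150:400]
cv2.imwrite('pics/e_2.png',cv2.resize(cv2.convertScaleAbs(b[...,::-1],alpha=1.7),None,fx=3,fy=3,interpolation=2))"
```

```text
time_s: 2.3
position: [438.9, -133.3, 35.8]
tcp_rot: [-2.389, 2.04, -0.0]
force: [-0.4, 0.1, 1.2]
width: 0.1
time_s: 2.9
position: [468.4, -128.3, 35.4]
tcp_rot: [2.39, -2.039, -0.0]
force: [-1.1, -0.6, 0.0]
width: -0.2
```

View pics/e_2.png

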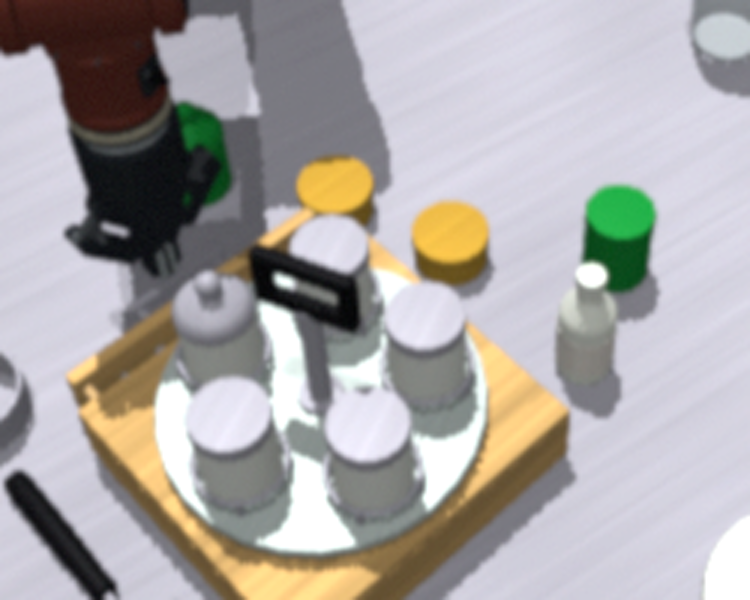

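```bash
python3 -m jog '[{"tx":0,"ty":-5,"tz":0,"spin":0,"hand":-1},{"tx":0,"ty":-10,"tz":0,"spin":0,"hand":-1},{"tx":0,"ty":-15,"tz":0,"spin":0,"hand":-1},{"tx":0,"ty":-20,"tz":0,"spin":0,"hand":-1}]';python3 -m jog '[{"tx":0,"ty":-2,"tz":0,"spin":0,"hand":-1},{"tx":0,"ty":-4,"tz":0,"spin":0,"hand":-1}]';python3 -m jog '[{"tx":0,"ty":-2,"tz":0,"spin":0,"hand":-1},{"tx":0,"ty":-4,"tz":0,"spin":0,"hand":-1}]'
```

```text
time_s: 3.35
position: [488.0, -124.9, 35.1]
tcp_rot: [2.39, -2.039, -0.001]
force: [-0.9, 0.2, -0.2]
width: -0.1
time_s: 3.55
position: [492.0, -124.5, 35.3]
tcp_rot: [2.39, -2.039, -0.0]
force: [-1.2, 0.1, 0.9]
width: 0.0
time_s: 3.75
position: [495.3, -123.9, 35.2]
tcp_rot: [2.389, -2.039, -0.002]
force: [-4.0, -1.2, 2.1]
width: -0.2
```

```bash
python3 -m jog '[{"tx":0,"ty":-2,"tz":0,"spin":0,"hand":-1}]';python3 -m jog '[{"tx":0,"ty":-2,"tz":0,"spin":0,"hand":-1}]';python3 -m jog '[{"tx":0,"ty":-2,"tz":0,"spin":0,"hand":-1}]'
```

```text
time_s: 3.85
position: [496.3, -123.7, 35.1]
tcp_rot: [2.388, -2.037, -0.004]
force: [-6.6, -2.0, 5.6]
width: -0.0
time_s: 3.95
position: [497.7, -123.5, 35.1]
tcp_rot: [2.388, -2.036, -0.006]
force: [-7.3, -1.2, 6.0]
width: 0.1
time_s: 4.05
position: [499.5, -123.2, 35.1]
tcp_rot: [2.388, -2.036, -0.007]
force: [-6.7, -2.7, 6.4]
width: 0.2
```

```bash
python3 -m jog '[{"tx":0,"ty":-2,"tz":0,"spin":0,"hand":-1}]';python3 -m jog '[{"tx":0,"ty":-2,"tz":0,"spin":0,"hand":-1}]';python3 -m jog '[{"tx":0,"ty":-2,"tz":0,"spin":0,"hand":-1}]'
```

```text
time_s: 4.15
position: [502.1, -122.8, 35.2]
tcp_rot: [2.388, -2.038, -0.005]
force: [-3.5, -0.9, 3.6]
width: -0.1
time_s: 4.25
position: [505.3, -122.3, 35.2]
tcp_rot: [2.389, -2.04, -0.001]
force: [-1.9, 1.1, 0.2]
width: 0.3
time_s: 4.35
position: [505.6, -122.2, 35.1]
tcp_rot: [2.388, -2.036, -0.006]
force: [-11.5, -3.3, 7.9]
width: -0.3
```

```bash
python3 -m jog '[{"tx":0,"ty":-1,"tz":0,"spin":0,"hand":-1},{"tx":0,"ty":-1,"tz":0,"spin":0,"hand":-1}]'; python3 -m jog '[{"tx":0,"ty":10,"tz":0,"spin":0,"hand":-1},{"tx":0,"ty":25,"tz":0,"spin":0,"hand":-1},{"tx":0,"ty":35,"tz":-20,"spin":0,"hand":-1},{"tx":0,"ty":35,"tz":-60,"spin":0,"hand":-1},{"tx":0,"ty":35,"tz":-105,"spin":0,"hand":-1},{"tx":0,"ty":35,"tz":-150,"spin":0,"hand":-1},{"tx":0,"ty":35,"tz":-195,"spin":0,"hand":-1},{"tx":0,"ty":35,"tz":-240,"spin":0,"hand":-1},{"tx":0,"ty":35,"tz":-250,"spin":0,"hand":-1}]'; python3 -c "
from h import *
for n in('scene','top'):
    c=shot(n,n+'3.png')
    b=c['image'][220:420,150:400] if n=='scene' else c['image'][110:330,300:520]
    cv2.imwrite('pics/f_'+n+'.png',cv2.resize(cv2.convertScaleAbs(b[...,::-1],alpha=1.7),None,fx=2.7,fy=2.7,interpolation=2))
s=robot.state();print(s['position'],s['tcp_rot'],s['joint_pos'])"
```

```text
time_s: 4.55
position: [505.5, -122.2, 35.1]
tcp_rot: [2.387, -2.034, -0.009]
force: [-11.0, -2.3, 8.5]
width: 0.2
time_s: 5.45
position: [478.0, -128.7, 292.8]
tcp_rot: [-2.386, 2.036, -0.022]
force: [1.9, -0.2, 0.5]
width: -0.3
[ 476.15201381 -128.02985153  288.49751318] [-2.38740653  2.03727649 -0.01202715] [-4.05532041e-01 -1.19911534e-01  1.85659603e+00  6.66733698e-04
  1.39667966e+00  1.00721838e+00]
```

View pics/f_scene.png

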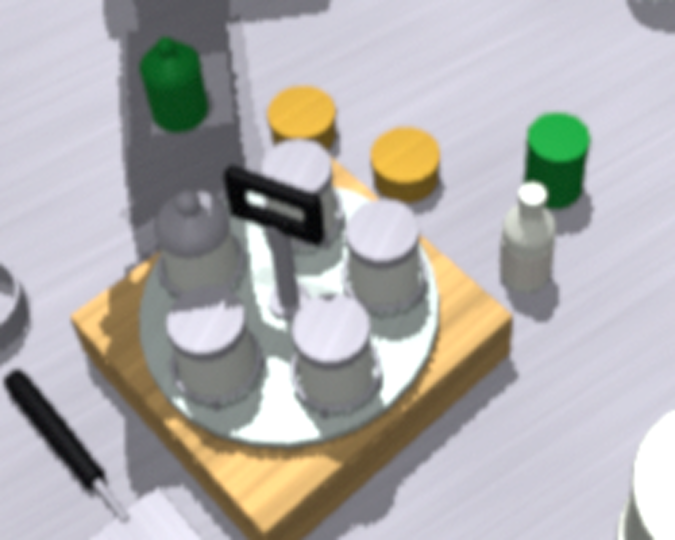

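View pics/f_top.png

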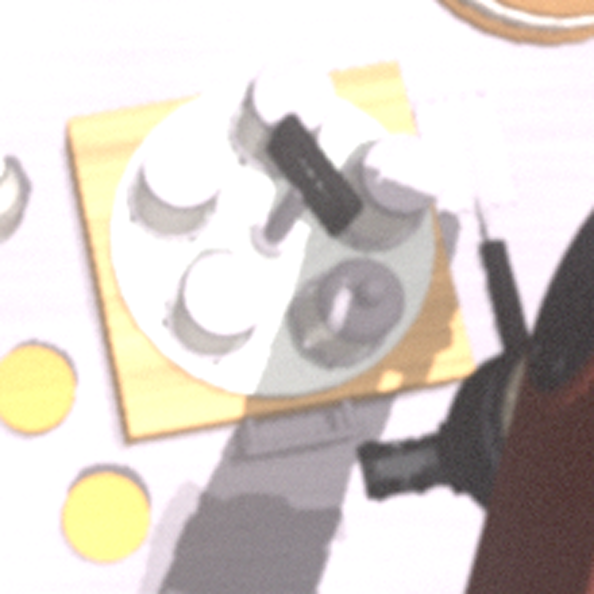

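```bash
python3 - <<'E'
from h import *
T=np.load('pics/top3.png.npz');S=np.load('pics/scene3.png.npz')
f=lambda x,y:(x/2.7+300-.3,y/2.7+110-.3); g=lambda x,y:(x/2.7+150-.3,y/2.7+220-.3)
P=np.array([plane(T,*f(*p),62)[:2] for p in [(68,120),(397,63),(472,372),(130,440)]]);print(P.round(1).tolist(),P.mean(0),[np.linalg.norm(P[i]-P[(i+1)%4]).round(1) for i in range(4)])
for i,j in((3,0),(2,1)): d=P[j]-P[i];print(np.arctan2(d[1],d[0]))
for i,j in((1,0),(2,3)): d=P[j]-P[i];print(np.arctan2(-d[0],d[1]))
for p in [(243,457),(352,433),(298,445)]: print(plane(T,*f(*p),42))
print('handle tri: near end', tri(T,f(360,183+20),S,g(230,172)))
Q=np.array([plane(S,*g(*p),62)[:2] for p in [(72,318),(265,520),(512,318)]]);print(Q, (Q[0]+Q[2])/2)
b=.157;ax=np.array([659.5,-94]);
for z,r in((80,113),(62,120)):
  pass
print('post base',plane(T,*f(268,240),80),plane(S,*g(285,312),80))
E
```

```text
[[755.5, 46.3], [795.3, -197.7], [562.9, -234.3], [519.5, 8.7]] [658.28303416 -94.24828148] [np.float64(247.3), np.float64(235.2), np.float64(246.9), np.float64(239.0)]
0.1581736033453313
0.1563349469007132
0.16148455856596702
0.17700337219567594
[507.96718504 -73.0942932   42.        ]
[ 523.64074413 -151.99964512   42.        ]
[ 515.78242284 -112.83135354   42.        ]
handle tri: near end (array([ 635.49114896, -114.62676169,  233.04083582]), np.float64(1.6054386154109863))
[[ 566.87036745 -237.75919715]
 [ 791.97614055 -194.11202486]
 [ 760.61991863   44.00138243]] [663.74514304 -96.87890736]
post base [656.92527284 -91.68346084  80.        ] [ 666.15873981 -102.91342518   80.        ]
```

```bash
python3 -m jog '[{"tx":0,"ty":-25,"tz":0,"spin":-0.06,"hand":1},{"tx":0,"ty":-65,"tz":0,"spin":-0.15,"hand":1},{"tx":0,"ty":-105,"tz":0,"spin":-0.25,"hand":1},{"tx":0,"ty":-145,"tz":0,"spin":-0.35,"hand":1},{"tx":-3,"ty":-175,"tz":0,"spin":-0.41,"hand":1},{"tx":-3,"ty":-189,"tz":0,"spin":-0.41,"hand":1},{"tx":-3,"ty":-189,"tz":0,"spin":-0.41,"hand":1},{"tx":-3,"ty":-189,"tz":0,"spin":-0.41,"hand":1},{"tx":-3,"ty":-189,"tz":0,"spin":-0.41,"hand":1}]'; python3 -c "
from h import *
for n in('scene','top'):
    c=shot(n,n+'4.png')
    b=c['image'][220:420,150:400] if n=='scene' else c['image'][110:330,300:520]
    cv2.imwrite('pics/g_'+n+'.png',cv2.resize(cv2.convertScaleAbs(b[...,::-1],alpha=1.7),None,fx=2.7,fy=2.7,interpolation=2))
s=robot.state();print(s['position'],s['tcp_rot'],s['joint_pos'],s['width'])"
```

```text
time_s: 6.45
position: [658.9, -94.8, 283.8]
tcp_rot: [2.754, -1.511, -0.004]
force: [-0.2, 0.3, 0.3]
width: 85.3
[659.30222526 -94.93818251 284.97527061] [ 2.75417549e+00 -1.51096030e+00 -9.31612535e-04] [-2.48287254e-01  2.67495018e-01  1.45184247e+00 -2.40679943e-05
  1.42287403e+00  7.55262693e-01] 85.19450867997271
```

View pics/g_scene.png

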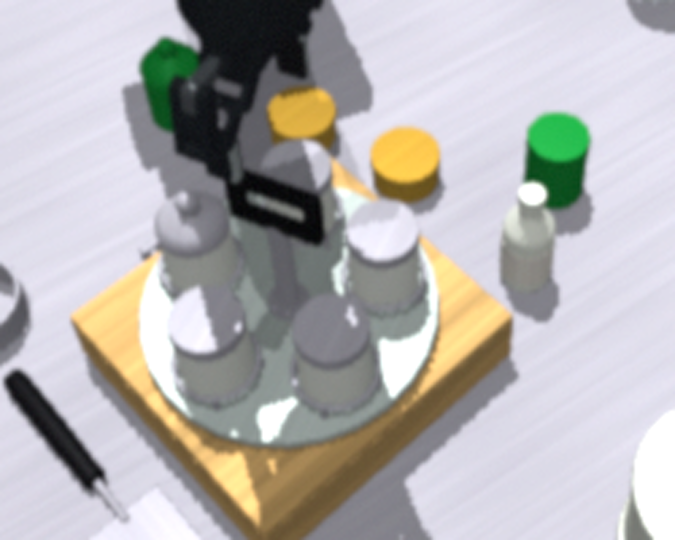

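View pics/g_top.png

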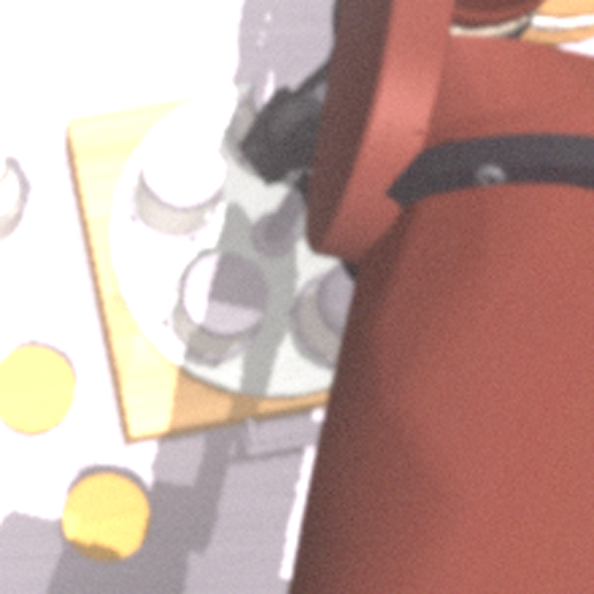

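```bash
python3 - <<'E'
from h import *
S=np.load('pics/scene4.png.npz')
g=lambda p:((p[0]-150)*2.7,(p[1]-220)*2.7)
r=robot.state();R_=cv2.Rodrigues(r['tcp_rot'])[0];p=r['position']
for s in(-1,0,1): print(s,g(proj(S,p+R_@[s*42,0,-13])))
print(g(proj(S,[660,-95,234])),g(proj(S,[660,-95,227])))
E
```

```text
-1 (np.float64(290.74288178130865), np.float64(75.98177640191342))
0 (np.float64(261.02953000894115), np.float64(121.24869676255712))
1 (np.float64(229.47526393393946), np.float64(169.32016511787066))
(np.float64(270.61896822014506), np.float64(181.08748981372068)) (np.float64(271.5599025631149), np.float64(187.17261555632786))
```

```bash
python3 -m jog '[{"tx":0,"ty":0,"tz":20,"spin":0,"hand":1},{"tx":0,"ty":0,"tz":45,"spin":0,"hand":1},{"tx":0,"ty":0,"tz":65,"spin":0,"hand":1},{"tx":0,"ty":0,"tz":77,"spin":0,"hand":1},{"tx":0,"ty":0,"tz":77,"spin":0,"hand":1},{"tx":0,"ty":0,"tz":77,"spin":0,"hand":1}]'; python3 -c "
from h import *
for n in('scene','top'):
    c=shot(n,n+'5.png')
    b=c['image'][220:420,150:400] if n=='scene' else c['image'][110:330,300:520]
    cv2.imwrite('pics/i_'+n+'.png',cv2.resize(cv2.convertScaleAbs(b[...,::-1],alpha=2),None,fx=2.7,fy=2.7,interpolation=2))
s=robot.state();print(s['position'],s['force'])"
```

```text
time_s: 7.15
position: [660.4, -94.9, 209.1]
tcp_rot: [-2.754, 1.51, -0.001]
force: [0.3, 0.7, -0.3]
width: 85.4
[661.2086007  -95.04354562 210.29482411] [-0.3867504   1.02879154  0.23426605]
```

View pics/i_scene.png

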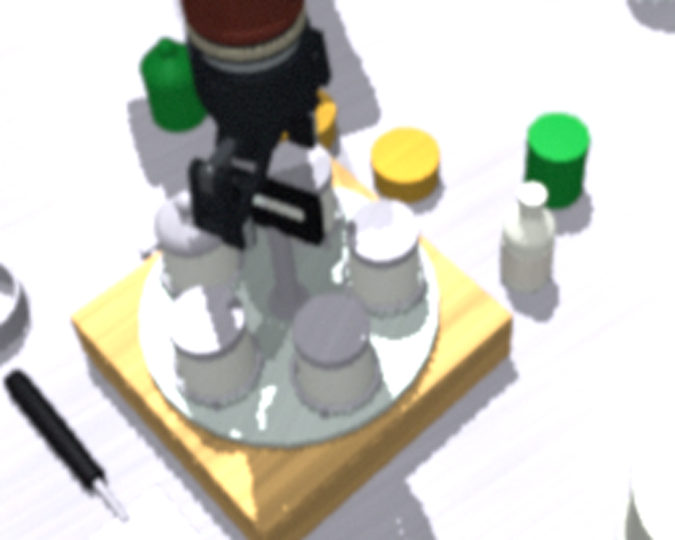

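View pics/i_top.png

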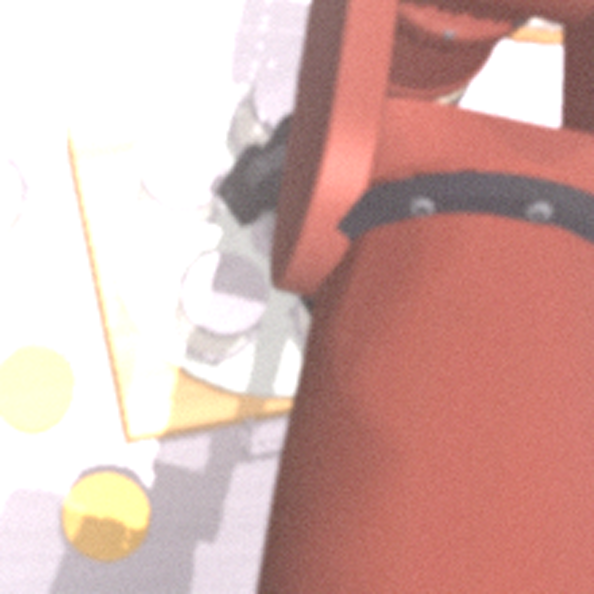

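```bash
python3 -m jog '[{"tx":0,"ty":0,"tz":1,"spin":0,"hand":0},{"tx":0,"ty":0,"tz":1,"spin":0,"hand":-0.3},{"tx":0,"ty":0,"tz":1,"spin":0,"hand":-0.5},{"tx":0,"ty":0,"tz":1,"spin":0,"hand":-0.5}]'; python3 -c "
from h import *
for n in('scene',):
    c=shot(n,n+'6.png')
    b=c['image'][240:360,180:330]
    cv2.imwrite('pics/j_'+n+'.png',cv2.resize(cv2.convertScaleAbs(b[...,::-1],alpha=2.5),None,fx=4.5,fy=4.5,interpolation=2))
s=robot.state();print(s['position'],s['force'],s['torque'])"
```

```text
time_s: 7.65
position: [660.3, -94.7, 207.5]
tcp_rot: [-2.755, 1.51, -0.0]
force: [0.3, -0.2, -0.3]
width: 28.1
[660.23850793 -94.72279565 207.41688476] [-0.48991255 -0.24916554 -0.20276226] [ 0.00639958 -0.02546125  0.0339799 ]
```

View pics/j_scene.png

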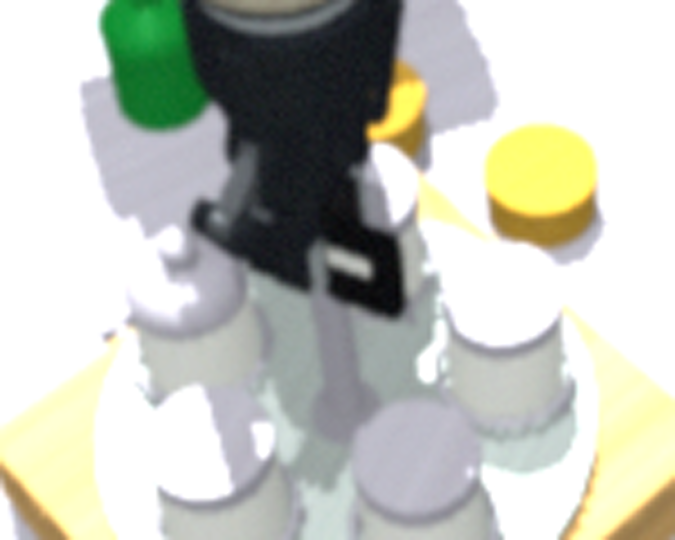

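```bash
python3 -m jog '[{"tx":0,"ty":0,"tz":0,"spin":0,"hand":-0.6},{"tx":0,"ty":0,"tz":0,"spin":0,"hand":-0.65},{"tx":0,"ty":0,"tz":0,"spin":0,"hand":-0.65}]';  python3 -m jog '[{"tx":0,"ty":0,"tz":0,"spin":0,"hand":-1},{"tx":0,"ty":0,"tz":0,"spin":0,"hand":-1},{"tx":0,"ty":0,"tz":0,"spin":0,"hand":-1}]';  python3 -c "
from h import *
s=robot.state();print(s['position'],s['force'],s['torque'],s['width']); R_=cv2.Rodrigues(s['tcp_rot'])[0];print('tool force',R_.T@s['force'],R_.T@s['torque'])"
```

```text
time_s: 8.0
position: [660.2, -94.7, 207.2]
tcp_rot: [2.755, -1.51, -0.0]
force: [-0.1, 0.8, -0.2]
width: 15.2
time_s: 8.3
position: [660.8, -95.7, 207.5]
tcp_rot: [2.754, -1.51, 0.003]
force: [2.6, -4.6, -1.6]
width: 11.0
[660.78848484 -95.65390562 207.48505343] [ 2.5506632  -4.58278017 -1.55467429] [-0.43205168 -0.43607151 -0.04421949] 11.016527588365296
tool force [5.23209321 0.31333084 1.56582036] [0.1353831  0.59874903 0.04419722]
```

```bash
python3 -m jog '[{"tx":1,"ty":0,"tz":0,"spin":0.02,"hand":-1},{"tx":1,"ty":0,"tz":0,"spin":0.06,"hand":-1},{"tx":1,"ty":0,"tz":0,"spin":0.11,"hand":-1},{"tx":1,"ty":0,"tz":0,"spin":0.16,"hand":-1},{"tx":1,"ty":0,"tz":0,"spin":0.2,"hand":-1}]'; python3 -m jog '[{"tx":0,"ty":0,"tz":0,"spin":0.05,"hand":-1},{"tx":0,"ty":0,"tz":0,"spin":0.1,"hand":-1},{"tx":0,"ty":0,"tz":0,"spin":0.15,"hand":-1},{"tx":0,"ty":0,"tz":0,"spin":0.19,"hand":-1},{"tx":0,"ty":0,"tz":0,"spin":0.205,"hand":-1},{"tx":0,"ty":0,"tz":0,"spin":0.205,"hand":-1},{"tx":0,"ty":0,"tz":0,"spin":0.205,"hand":-1},{"tx":0,"ty":0,"tz":0,"spin":0.205,"hand":-1}]';  python3 - <<'E'
from h import *
for n in('scene','top'):
    c=shot(n,n+'7.png')
    b=c['image'][220:420,150:400] if n=='scene' else c['image'][110:330,300:520]
    cv2.imwrite('pics/k_'+n+'.png',cv2.resize(cv2.convertScaleAbs(b[...,::-1],alpha=1.7 if n=='scene' else 1.3),None,fx=2.7,fy=2.7,interpolation=2))
s=robot.state();R_=cv2.Rodrigues(s['tcp_rot'])[0];print(s['position'],s['width'],'jaw deg',np.degrees(np.arctan2(R_[1,0],R_[0,0])),'F',R_.T@s['force'],'M',R_.T@s['torque'])
# yaw from beech edges, undisturbed picture top0
T=np.load('pics/top0.png.npz');im=cv2.cvtColor(T['image'],cv2.COLOR_RGB2HSV)
m=((im[...,0]>8)&(im[...,0]<25)&(im[...,1]>70)&(im[...,2]>80)).astype(np.uint8)
def edge(pts,name):
    w=np.array([plane(T,u,v,62)[:2] for u,v in pts])
    vx,vy,x0,y0=cv2.fitLine(w.astype(np.float32),cv2.DIST_HUBER,0,.01,.01).ravel(); a=np.degrees(np.arctan2(vy,vx)); print(name,round(float((a+45)%90-45),2),len(w))
L=[];Rr=[];B=[]
for v in range(165,262,2):
    u=np.nonzero(m[v,320:360])[0]; 
    if len(u):L.append((u[0]+320,v))
for v in range(195,246,2):
    u=np.nonzero(m[v,455:480])[0]
    if len(u):Rr.append((u[-1]+455,v))
for u in list(range(330,395,2))+list(range(425,444,2)):
    v=np.nonzero(m[130:165,u])[0]
    if len(v):B.append((u,v[0]+130))
edge(L,'left');edge(Rr,'right');edge(B,'back')
E
```

```text
time_s: 8.8
position: [660.7, -95.6, 207.5]
tcp_rot: [-2.588, 1.781, 0.0]
force: [1.5, -2.8, 0.4]
width: 11.1
time_s: 9.6
position: [660.7, -95.5, 207.5]
tcp_rot: [-2.395, 2.033, 0.0]
force: [1.7, -3.2, 0.0]
width: 11.0
[660.73741906 -95.55595455 207.44333289] 10.662120812124087 jaw deg -80.6664211165939 F [ 1.31718015  0.3219293  -0.0835752 ] M [0.11972718 0.22550183 0.01824056]
left 7.39 49
right 9.42 26
back 9.32 30
```

View pics/k_scene.png

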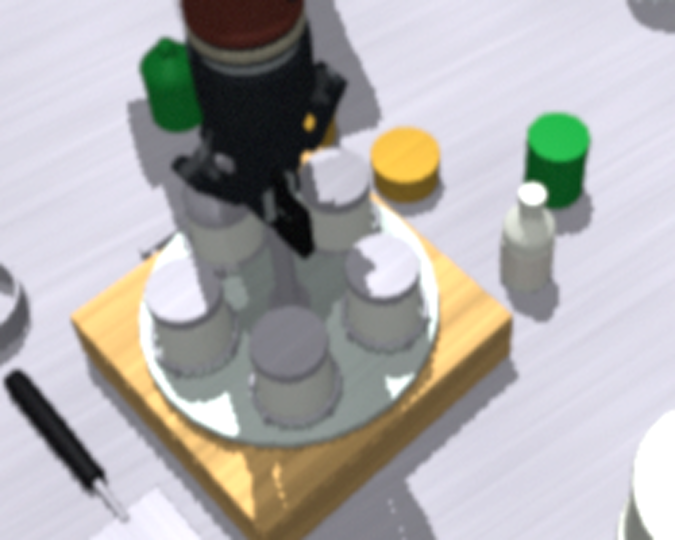

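View pics/k_top.png

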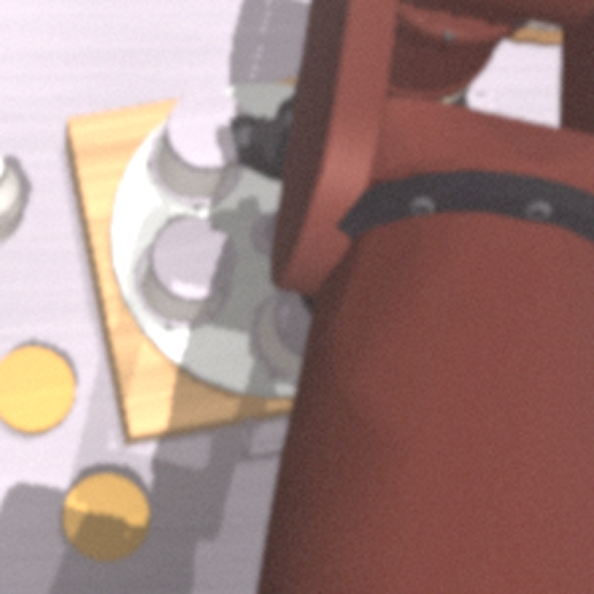

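```bash
python3 - <<'E'
from h import *
S=np.load('pics/scene7.png.npz');T=np.load('pics/top7.png.npz')
g=lambda x,y:(x/2.7+150-.3,y/2.7+220-.3);f=lambda x,y:(x/2.7+300-.3,y/2.7+110-.3)
P=np.array([plane(S,*g(*p),154)[:2] for p in [(183,290),(290,342),(382,265),(337,180)]])
# regular pentagon: centre = solve p_k = c + 75*u(th+72k)
exp=[-98.8,-26.8,45.2,117.2]
E=np.exp(1j*np.radians(exp));z=P[:,0]+1j*P[:,1]
A=np.c_[E,np.ones(4)];s=np.linalg.lstsq(A,z,rcond=None)[0];print('scene r',abs(s[0]),'ang off deg',np.degrees(np.angle(s[0])),'centre',s[1])
P=np.array([plane(T,*f(*p),154)[:2] for p in [(190,258),(205,128)]])
z=P[:,0]+1j*P[:,1];E=np.exp(1j*np.radians([117.2,45.2]));a=(z[0]-z[1])/(E[0]-E[1]);print('top',abs(a),np.degrees(np.angle(a)))
E
```

```text
scene r 74.31420334196875 ang off deg 0.07911589954779703 centre (663.4139468660119-96.16167703733515j)
top 75.09022432179682 0.06641850785535011
```

```bash
python3 -m jog '[{"tx":0,"ty":0,"tz":0,"spin":0,"hand":-1},{"tx":0,"ty":0,"tz":0,"spin":0,"hand":-1},{"tx":0,"ty":0,"tz":0,"spin":0,"hand":-1}]'; python3 -c "
from h import *
print(order.finish_job())"
```

```text
time_s: 10.0
position: [660.7, -95.6, 207.5]
tcp_rot: [-2.395, 2.033, -0.0]
force: [2.5, -2.3, 1.0]
width: 11.2
the job is handed in; nothing more can be done
None
```

I pushed the drawer home, then turned the carousel about 23° clockwise by its arch handle until the domed jar stood at the front. I handed the job in at 10.0 s, still gripping the handle.

- **Drawer:** I pushed with shut fingers near the middle of the pull bar. The resistance rose to about 7 N at the catch, dropped as it snapped in, then reached 11 N at the hard stop. A picture taken afterwards showed the drawer front flush with the base.
- **Jar position:** The four flat jars measured within 0.1° of their expected places in both views. That puts the domed jar's place at the front, taking the base yaw as about 9.2°. The domed jar itself was partly hidden behind the gripper at the end, so its position rests on the other jars and the handle angle. The handle was within about 0.2° of square to the front.
- **Grip:** The fingers closed to 11 mm on the nominally 12 mm bar, with about 3–4 N of leftover force at the wrist.
- **Other things:** In the last pictures all jars still stood in their hoops, and everything on the bench that was in view looked unmoved, including both green look-alikes.

**Disagreements:** The two cameras placed fixed points about 4–6 mm apart, so I relied on comparisons within each view. One base-edge fit gave a yaw of 7.4° instead of 9.4°, and I discarded it because the mask probably took in the base's side wall.

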